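Close a two-part casting mould and hold it shut

ROBOT

A 6-joint arm with a two-finger parallel gripper is mounted at the origin on a cart in front of the work surface, level with it; the furniture and walls round the work are solid. World frame = base frame: x ahead of the robot, y to its left, z up, the work surface at z = 0. Lengths are in m, angles in degrees, forces in N, time in s.
With the tool pointing down it reaches from about 0.375 to 0.9 m from the base axis. Payload 3.1 kg.
Tool frame: the origin (TCP) lies on the centre line of the jaws, within the pads' length; the fingertips stand finger_overhang ahead of it and the grasp point (between the pads) lies 5 mm behind it (finger_overhang is the distance from the TCP to the fingertips, in m); z points along the fingers, y is the line along which they close (so a half turn about z gives the same grasp; the last joint's range is limited). The gripper opens to 87 mm and grips with 3 to 60 N. Pads are 19 mm wide; open, the fingers measure 117 mm over their backs; the gripper's body (75 mm by 190 mm) begins 51 mm behind the grasp point.
Start: joints at [-10.227, 30.224, 82.088, -0, 67.689, -10.227], TCP at [0.625, 0, 0.237] pointing down, gripper open.
Joint ranges: [-176.69, 176.69], [-43.24, 126.21], [12.49, 139.97], [-82, 262], [0, 151.66], [-163.58, 163.58]. Speed limits (degrees/s): [159.86, 159.86, 180, 180, 180, 180].

INTERFACE

Orientations are given as a 3x3 rotation matrix whose columns are the frame's x, y, z axes.
In Python, from rig import read_state, capture, calibration, hand_in, finger_overhang gives the robot as it stands.
- The arm moves only by the tool send_rows, never from a script. Its argument "plan" is a list of rows, each a list of 5 numbers: the closure in counts, from 0 (fully open) to 255 (shut), then the shift along the tool's x, y, z in m, then the turn about the tool's z in rad. A call has 1 to 20 rows; each row shifts and turns the commanded pose from where the row before left it, along the tool's axes as they then stand; what a row does not reach is not made up. A row lasts 1/12 s, in which the tool goes at most 41.7 mm and 7.16 degrees, less where a joint would pass 70% of its speed; a pose out of reach is approached as far as the arm can. A call is refused whole if a number of a shift passes 0.0417 or a number of a turn 0.125, either way. A call with a gripper value outside its range is refused whole. The fingers move at their own pace and stop on an object; the grip force is fixed at half the most. Time passes only in rows, so rows that do not move let the fingers close. It gives the time, the measured TCP pose, the force, the opening and the grip force at its end, in the units of the state.
- read_state(): the state, without advancing time (a new reading comes with each control period).
- capture(name): name is "scene" or "side" or "wrist"; returns (picture, depth): 480x640x3 uint8, blue, green, red; 480x640 float32, m along the optical axis (not along the pixel's ray), 0 where there is no reading.
- calibration(name): a dict with "fx", "fy", "cx", "cy" (pixels), "xyz" and "rotation" of the camera in the world. Camera axes: x right, y down, z forward; pixel columns grow to the right and rows downward; lengths in m; the calibration is good to about 2 mm. The wrist camera is an equidistant fisheye: a pixel r from the principal point sees the ray r / f radians off the axis. A picture is of the moment at which its call begins: read the wrist's pose just before it. calibration takes no time and is no camera call; for the wrist camera it gives the pose at the moment of the call.
- hand_in(): hands the job in; it is judged then, once.
The state is a dict: "time_s": time; "joint_positions": joint angles; "qvel": joint speeds; "tau": joint torques, N m; "position": TCP position; "tcp_rot": TCP orientation; "force": force on the tool from outside, world axes, zero at the start; "moment": the same for the moment, N m; "opening": opening from 0.0 (shut) to 1.0 (fully open); "grasp_force": force on a finger pad.
Only numpy, scipy, OpenCV 4.12 (cv2) and the standard library are available. Lean on these libraries where they do the work, as an engineer would, in place of code of your own. Each camera call takes 0.05 s, during which the arm holds its last target. There are 200 camera calls.

TASK

Close the gasket casting mould. First turn the black keeper knob on the lower half clockwise until it clicks over and its steel arm is swung fully clear of the seat; then take the loose upper half by its rib, fit it on the two dowels of the lower half (thick dowel in the wide hole, thin dowel in the narrow one) and press it down flat against the springs until the two halves meet. Finish while still holding it pressed shut, do not let go, and leave the vial, the marker and the tape roll where they are.

Things in the scene. Friction and masses are not known exactly. Their poses are not given: they have to be found in the camera images.
- seat (a point): Lower mould half: fixed aluminium block 84 x 130 mm (its x by y), on a dark foot plate, flat top face (parting face) 40 mm above the bench. This point is the centre of that face; z up; y runs from the thin to the thick dowel; the keeper knob stands on a round boss on its -x side. The lower half stands left or right of the middle of the bench, the upper half on the other side.
- dowel_thick (a point): Foot of the thick steel dowel, at the face, 40 mm to +y of the seat's centre: 12 mm diameter, stands up 24 mm, straight for 16 mm and then tapering to a 4.4 mm tip.
- dowel_thin (a point): Foot of the thin steel dowel, at the face, 40 mm to -y of the seat's centre: 8 mm diameter, stands up 24 mm, straight for 16 mm and then tapering to a 2.4 mm tip.
- knob_grip (a point): Centre of the grip of the keeper knob, on its upright turning axis, 80 mm above the bench and 65 mm to -x of the seat's centre. The grip is a black upright bar 36 mm long (its x), 14 mm wide (its y; close the fingers along y) and 30 mm high, from 20 mm below to 10 mm above this point; axes turn with the knob. A flat steel arm, 6 mm thick and 13 mm wide, sticks out under the bar along the knob's +x, reaching 56 mm from the axis, at 51 to 57 mm above the bench.
- keeper (a joint): Angle of the keeper knob in rad, growing clockwise seen from above, stops at 0 and 1.3. It starts at 0, where the arm lies over the seat and bars it; at 1.3 the arm is clear. An over-centre spring resists up to the middle (0.65 rad, at most about 0.12 N m) and then snaps the knob on to 1.3, where it stays.
- ejector (a joint): Travel of the four spring-loaded ejector pins of the lower half in m: 0 = standing 8 mm proud of the face, 0.008 = pressed flush. They push up with about 4 N at 0 and 13 N at 0.008, so they carry the upper half 8 mm open unless it is pressed down.
- upper_centre (a point): Loose upper mould half (about 0.2 kg): aluminium plate 64 x 110 x 18 mm (its x, y, z), lying flat on the bench, with an upright grip rib in the middle of its top, 20 mm wide (x, close the fingers along x), 52 mm long (y) and 34 mm high. This point is the centre of the whole, 26 mm above its underside and 26 mm below the rib's top (52 mm). Closed, it stands 26 mm above the point seat with the same axes.
- hole_thick (a point): Centre, at the underside, of the wide through hole of the upper half, 14.5 mm diameter, 40 mm to its +y.
- hole_thin (a point): Centre, at the underside, of the narrow through hole of the upper half, 10.5 mm diameter, 40 mm to its -y.
- upper_half: The upper mould half; origin at the centre of its underside, z up through the rib.
- lower_half: The lower mould half; origin at the centre of its underside on the bench, same axes as point seat.
- vial: Bystander: small glass sample vial, 27 mm wide, 60 mm high, standing between the two halves; origin at its foot. Leave alone.
- marker: Bystander: marker pen lying on the bench between the two halves, 138 x 17 x 19 mm, along its x. Leave alone.
- tape: Bystander: roll of tape lying flat behind the work, 94 mm wide, 24 mm high. Leave alone.
There are look-alikes about, which are no part of the job. Leave any blue or brown look-alike of the upper_half alone.

How it is judged (in metres and radians):
On the way, in this order (a step that is already met when the one before it is completed fails the run):
1. the keeper knob is turned past its detent and its arm is clear of the seat (value of joint keeper above 1.1 rad), for 0.2 s.
2. the upper half is lifted off the bench in the gripper (height (world z) of upper_half above 0.03 m and contact force between the fingers and upper_half above 1 N), for 0.2 s.
At the end, for the whole second after the job is handed in: Keeper past its detent (over 1.1 rad); upper half on both dowels the right way round (holes within 3 mm), level within 0.06 rad, held pressed down by the gripper and at rest, faces within 2.5 mm at both dowels and ejector pins in at least 5.5 mm, through the last second (value of joint keeper above 1.1 rad and horizontal distance between hole_thick and dowel_thick below 0.003 m and horizontal distance between hole_thin and dowel_thin below 0.003 m and z of each of hole_thick, hole_thin in the frame of seat below 0.0025 m and angle between upper_half's own z axis and vertical below 0.06 rad and value of joint ejector above 0.0055 m and linear speed of upper_half below 0.02 m/s and contact force between the fingers and upper_half above 1 N); the arm keeps its last pose, push and grip.
It fails at once if a bystander (vial, marker or tape roll) is moved more than 3 cm or the vial is tipped over (distance of any of vial, marker, tape from where it was at the start of the episode above 0.03 m or angle between vial's own z axis and vertical above 0.5 rad).
It also fails if it takes over 54 s, if anything falls off the work surface, if the arm or the gripper's body presses on something with over 40 N, if the wrist force passes 120 N, or if a joint passes its speed limit or range.

## Working session

There is one attempt and no reset: what is moved stays moved. The work goes in short steps, Python scripts to look and compute and a tool call to move; the robot and the scene stay as the last step left them, time stands still between calls to the robot, and variables do not carry over. Pictures are saved under pics/ and viewed, at most 10 in all, crops included, and the job is handed in when it is done.

Besides the shell and the picture viewer there is one more tool, called after "Emit:" in YAML: its name, and indented under it one key for each argument. send_rows: Moves the arm, as the interface text tells. Its arguments: {"type":"object","properties":{"plan":{"type":"array","items":{"type":"array","items":{"type":"number"}}}},"required":["plan"]}

```bash
mkdir -p pics; ls
python3 - <<'E'
from rig import *
import cv2,numpy as np
s=read_state();print(s['position'],s['tcp_rot'],s['time_s'],finger_overhang if not callable(finger_overhang) else finger_overhang())
for n in ['scene','side']:
    p,d=capture(n);cv2.imwrite(f'pics/{n}0.png',p);np.save(f'{n}0.npy',d);print(n,calibration(n))
print(calibration('wrist'))
E
```

```text
pics
[6.24290956e-01 1.37594486e-04 2.35562604e-01] [[ 2.73409804e-05  9.99997702e-01 -2.14364221e-03]
 [ 9.99999929e-01 -2.65371698e-05  3.75001767e-04]
 [ 3.74944019e-04 -2.14365231e-03 -9.99997632e-01]] 0.0 0.014
scene {'fx': 614.5228655347717, 'fy': 614.5228655347717, 'cx': 318.71348744981645, 'cy': 252.45868815680237, 'xyz': array([ 0.31885203, -0.7190327 ,  0.90374347]), 'rotation': array([[ 0.91138293, -0.2921308 ,  0.28989782],
       [-0.4112046 , -0.67559766,  0.61194655],
       [ 0.01708585, -0.67692495, -0.73585371]])}
side {'fx': 445.71492691035326, 'fy': 445.71492691035326, 'cx': 319.6007928912972, 'cy': 236.2781090029322, 'xyz': array([ 0.17631517, -0.83906363,  0.57163605]), 'rotation': array([[ 0.88263183, -0.20153488,  0.42467016],
       [-0.46959864, -0.41827302,  0.77751193],
       [ 0.0209323 , -0.88568131, -0.46382159]])}
{'fx': 371.64829954431775, 'fy': 371.64829954431775, 'cx': 320.8559744216972, 'cy': 239.20035669699286, 'xyz': array([0.62601392, 0.0795722 , 0.38370394]), 'rotation': array([[ 9.99999946e-01,  2.79087897e-05, -3.25947690e-04],
       [-6.75059638e-05, -9.57306544e-01, -2.89074689e-01],
       [-3.20099581e-04,  2.89074696e-01, -9.57306491e-01]])}
```

View pics/scene0.png

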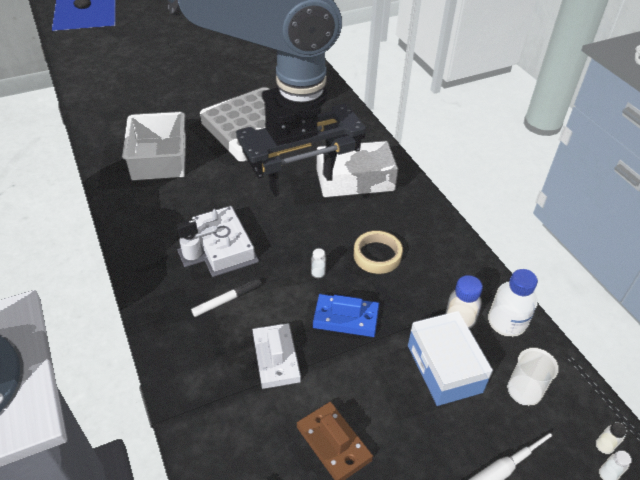

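View pics/side0.png

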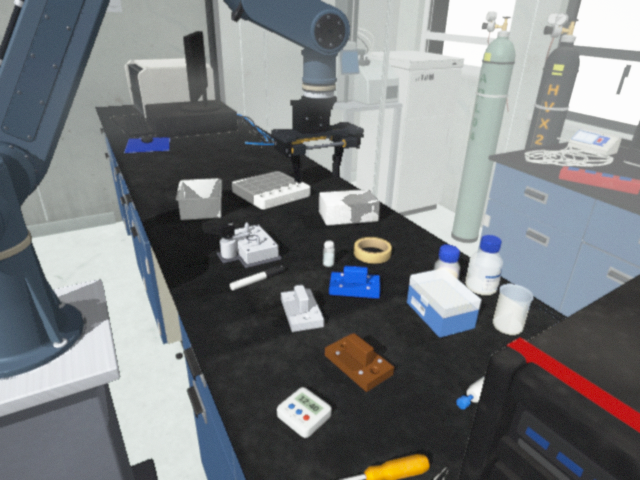

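The scene picture shows the lower half at about (225,240) with its knob at (205,222), and the grey upper half at (276,355). The blue (346,315) and brown (335,440) ones are look-alikes. The vial is at (318,263), the marker at (225,297) and the tape at (378,252).

```bash
cat > h.py <<'E'
import cv2,numpy as np
from rig import *
def ray(n,uv,c=None):
    c=c or calibration(n);u,v=uv
    x,y=(u-c['cx'])/c['fx'],(v-c['cy'])/c['fy']
    if n=='wrist':
        r=np.hypot(x,y)+1e-12;d=np.array([x/r*np.sin(r),y/r*np.sin(r),np.cos(r)])
    else: d=np.array([x,y,1.])
    return c['xyz'],c['rotation']@d
def cast(n,uv,z,c=None):
    o,d=ray(n,uv,c);return o+d*(z-o[2])/d[2]
def cloud(n,D,c=None):
    c=c or calibration(n);v,u=np.mgrid[:480,:640]
    P=np.stack([(u-c['cx'])/c['fx']*D,(v-c['cy'])/c['fy']*D,D],-1)
    return P@c['rotation'].T+c['xyz']
E
python3 - <<'E'
from h import *
D=np.load('scene0.npy');P=cloud('scene',D)
for nm,x0,y0,x1,y1,za,zb in [('lowerface',180,195,260,275,.034,.047),('knob',180,195,260,275,.075,.1),('upperplate',245,315,305,395,.012,.024),('rib',245,315,305,395,.045,.058)]:
    Q=P[y0:y1,x0:x1].reshape(-1,3);q=Q[(Q[:,2]>za)&(Q[:,2]<zb)]
    if len(q)<5: print(nm,len(q));continue
    r=cv2.minAreaRect((q[:,:2]*1000).astype(np.float32));print(nm,len(q),q.mean(0).round(3),r)
for nm,uv,z in [('vial',(318,275),0),('marker',(197,311),.01),('marker2',(258,284),.01),('tape',(378,252),.02),('upper',(276,355),.018),('lower',(228,235),.04)]: print(nm,cast('scene',uv,z).round(3))
E
```

```text
lowerface 1976 [0.504 0.116 0.041] ((485.8569030761719, 124.0206298828125), (126.21127319335938, 135.70870971679688), 0.39182063937187195)
knob 177 [0.443 0.12  0.087] ((442.1635437011719, 121.96531677246094), (33.860496520996094, 18.522640228271484), 7.129497051239014)
upperplate 1698 [ 0.503 -0.171  0.019] ((504.925537109375, -163.05303955078125), (113.51142883300781, 64.11797332763672), 77.48420715332031)
rib 336 [ 0.504 -0.166  0.052] ((504.53155517578125, -163.88197326660156), (54.73948669433594, 19.8882999420166), 77.34461975097656)
vial [ 0.649 -0.021  0.   ]
marker [ 0.41 -0.02  0.01]
marker2 [ 0.533 -0.004  0.01 ]
tape [ 0.774 -0.029  0.02 ]
upper [ 0.504 -0.169  0.018]
lower [0.515 0.112 0.04 ]
```

Emit:
send_rows:
  plan:
    - [0,0.022,-0.025,0,0]
    - [0,0.022,-0.025,0,0]
    - [0,0.022,-0.025,0,0]
    - [0,0.022,-0.025,0,0]
    - [0,0.022,-0.025,0,0]
    - [0,0,0,0,0]
    - [0,0,0,0,0]

```text
time_s: 0.68
position: [0.4983, 0.1111, 0.2364]
tcp_rot: [[-0.003, 1.0, -0.001], [1.0, 0.003, -0.0], [-0.0, -0.001, -1.0]]
force: [-0.0, 0.4, 0.6]
opening: 0.995
grasp_force: 0.0
```

Run:
```python
from h import *
import pickle
c=calibration('wrist');p,d=capture('wrist');pickle.dump((c,p,d),open('w1.pkl','wb'))
cv2.imwrite('pics/w1.png',p);print(read_state()['position'],c['xyz'],(d>0).mean())
```

```text
[0.50001019 0.11034263 0.23667273] [0.49963527 0.19061943 0.38442483] 0.9955696614583334
```

View pics/w1.png

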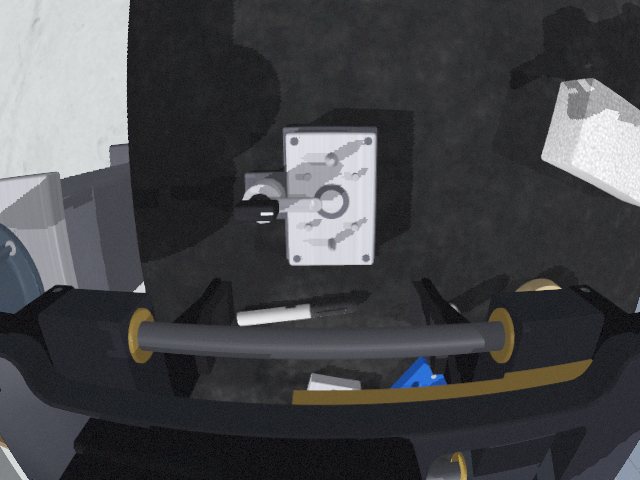

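The wrist picture shows the lower half's face at px (288..376, 130..264), with dowels near (333,160) and (332,243). The knob bar is at (258,210), with its arm pointing right over the seat.

```bash
cat >> h.py <<'E'
def wcloud(D,c):
    v,u=np.mgrid[:480,:640];x=(u-c['cx'])/c['fx'];y=(v-c['cy'])/c['fy'];r=np.hypot(x,y)+1e-9
    s=np.tan(np.minimum(r,1.4))/r
    return np.stack([x*s*D,y*s*D,D],-1)@c['rotation'].T+c['xyz']
E
python3 - <<'E'
from h import *
import pickle
c,p,d=pickle.load(open('w1.pkl','rb'));P=wcloud(d,c)
w=np.zeros((480,640),bool);w[110:280,225:400]=1
def rect(nm,m):
    m=cv2.morphologyEx(m.astype(np.uint8),cv2.MORPH_OPEN,np.ones((3,3)))>0
    q=P[m];r=cv2.minAreaRect((q[:,:2]*1000).astype(np.float32));print(nm,len(q),q.mean(0).round(4),np.median(q[:,2]).round(4),np.round(r[0],1),np.round(r[1],1),round(r[2],2))
Z=P[...,2]
bright=p.max(2)>90
rect('face',w&(Z>.034)&(Z<.046)&(np.arange(640)>282)[None])
rect('facebright',w&(Z>.034)&(Z<.046)&bright&(np.arange(640)>282)[None])
rect('knob',w&(Z>.083)&(Z<.1))
v,u=np.mgrid[:480,:640]
for nm,y0,y1 in [('thick',135,185),('thin',225,258)]:
    m=w&(Z>.049)&(u>318)&(u<350)&(v>y0)&(v<y1)
    q=P[m];print(nm,len(q),(q.mean(0).round(4),q.max(0).round(4),q.min(0).round(4)) if len(q) else '')
# face contour by rays
m=(w&bright&(Z<.046)&(Z>.03)).astype(np.uint8)
k,_=cv2.findContours(cv2.morphologyEx(m,cv2.MORPH_OPEN,np.ones((5,5))),0,2);k=max(k,key=cv2.contourArea)
X=np.array([cast('wrist',q[0],.04,c)[:2] for q in k]);print(cv2.minAreaRect((X*1000).astype(np.float32)))
cv2.imwrite('pics/w1c.png',cv2.resize(p[110:280,225:400],None,fx=3.4,fy=3.4,interpolation=cv2.INTER_CUBIC))
E
```

```text
face 10639 [0.5105 0.127  0.0398] 0.0399 [509.8 123.7] [ 84.7 130.4] 0.94
facebright 10522 [0.5106 0.1269 0.0398] 0.0399 [509.8 123.7] [ 84.7 130.4] 0.94
knob 702 [0.4455 0.1245 0.0891] 0.0894 [444.9 124.1] [35.5 13.6] 0.19
thick 145 (array([0.5086, 0.1654, 0.0707]), array([0.5149, 0.1906, 0.3844]), array([0.4996, 0.1579, 0.0507]))
thin 80 (array([0.5094, 0.0908, 0.0741]), array([0.5142, 0.1906, 0.3844]), array([0.4996, 0.0803, 0.0491]))
((509.7186584472656, 124.54520416259766), (83.58724212646484, 128.99732971191406), 0.7610849142074585)
```

View pics/w1c.png

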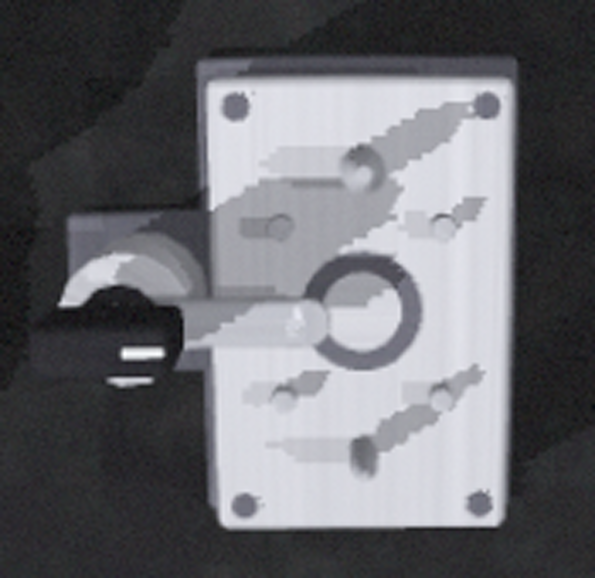

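Wrist view confirms it: seat (0.510,0.124), yaw about 0.9°, thick dowel at the far +y end. The knob axis is at (0.445,0.124), 65 mm to -x as given.

Emit:
send_rows:
  plan:
    - [0,0.0045,-0.0185,0,0]
    - [0,0.0045,-0.0185,0,0]
    - [0,0.0045,-0.018,0,0]
    - [0,0,0,0,-0.122]
    - [0,0,0,0,-0.122]
    - [0,0,0,0,-0.122]
    - [0,0,0,0,-0.122]
    - [0,0,0,0,-0.122]
    - [0,0,0,0,-0.122]
    - [0,0,0,0,-0.122]
    - [0,0,0,0,-0.122]
    - [0,0,0,0,-0.122]
    - [0,0,0,0,-0.122]
    - [0,0,0,0,-0.122]
    - [0,0,0,0,-0.122]
    - [0,0,0,0,-0.122]
    - [0,0,0,0.02,0]
    - [0,0,0,0.02,0]
    - [0,0,0,0,0]

```text
time_s: 2.32
position: [0.4444, 0.1225, 0.194]
tcp_rot: [[-1.0, -0.014, -0.005], [-0.014, 1.0, -0.0], [0.005, -0.0, -1.0]]
force: [-0.2, 0.7, -0.3]
opening: 0.998
grasp_force: 0.0
```

Emit:
send_rows:
  plan:
    - [0,0,0.0015,0.02,0]
    - [0,0,0,0.02,0]
    - [0,0,0,0.02,0]
    - [0,0,0,0.02,0]
    - [0,0,0,0.02,0]
    - [0,0,0,0.018,0]
    - [0,0,0,0,0]
    - [255,0,0,0,0]
    - [255,0,0,0,0]
    - [255,0,0,0,0]
    - [255,0,0,0,0]
    - [255,0,0,0,0]
    - [255,0,0,0,0]
    - [255,0,0,0,0]
    - [255,0,0,0,0]
    - [255,0,0,0,0]

```text
time_s: 3.65
position: [0.445, 0.1251, 0.0786]
tcp_rot: [[-1.0, -0.015, 0.0], [-0.015, 1.0, -0.0], [-0.0, -0.0, -1.0]]
force: [0.4, -0.5, -0.1]
opening: 0.403
grasp_force: 0.0
```

Emit:
send_rows:
  plan:
    - [255,0,0,0,0]
    - [255,0,0,0,0]
    - [255,0,0,0,0]
    - [255,0,0,0,0]
    - [255,0,0,0,0]
    - [255,0,0,0,0]
    - [255,0,0,0,0]
    - [255,0,0,0,0]

```text
time_s: 4.32
position: [0.4449, 0.1237, 0.0785]
tcp_rot: [[-1.0, -0.016, -0.001], [-0.016, 1.0, -0.002], [0.001, -0.002, -1.0]]
force: [-0.1, -8.6, -0.1]
opening: 0.16
grasp_force: 30.0
```

Emit:
send_rows:
  plan:
    - [255,0,-0.001,0,0.08]
    - [255,0,0,0,0.1]
    - [255,0,0,0,0.1]
    - [255,0,0,0,0.1]
    - [255,0,0,0,0.1]
    - [255,0,0,0,0.1]
    - [255,0,0,0,0.1]
    - [255,0,0,0,0.1]
    - [255,0,0,0,0.1]
    - [255,0,0,0,0.1]
    - [255,0,0,0,0.1]
    - [255,0,0,0,0.1]
    - [255,0,0,0,0.1]
    - [255,0,0,0,0]
    - [255,0,0,0,0]
    - [255,0,0,0,0]
    - [255,0,0,0,0]

```text
time_s: 5.73
position: [0.4434, 0.1216, 0.0785]
tcp_rot: [[-0.304, 0.953, -0.004], [0.953, 0.304, -0.004], [-0.002, -0.005, -1.0]]
force: [-2.2, -13.2, 2.9]
opening: 0.154
grasp_force: 30.0
```

Emit:
send_rows:
  plan:
    - [140,0,0,0,0]
    - [140,0,0,0,0]
    - [140,0,0,0,0]
    - [140,0,0,0,0]
    - [140,0,0,0,0]
    - [140,0,0,0,0]
    - [140,0,0,-0.02,0]
    - [0,0,0,-0.03,0]
    - [0,0,0,-0.03,0]
    - [0,0,0,-0.03,0]
    - [0,0,0,-0.03,0]
    - [0,0,0,-0.02,0]
    - [0,0,0,0,0]

```text
time_s: 6.82
position: [0.4477, 0.1245, 0.2427]
tcp_rot: [[-0.302, 0.953, 0.01], [0.953, 0.302, 0.0], [-0.003, 0.009, -1.0]]
force: [-0.0, -0.6, 0.4]
opening: 0.82
grasp_force: 0.0
```

Run:
```python
from h import *
c=calibration('wrist');p,d=capture('wrist');P=wcloud(d,c);Z=P[...,2]
m=(Z>.083)&(Z<.1)&(np.hypot(P[...,0]-.445,P[...,1]-.124)<.04)
print(m.sum(),cv2.minAreaRect((P[m][:,:2]*1000).astype(np.float32)))
s=read_state();print(s['position'],s['joint_positions'])
```

```text
675 ((444.24627685546875, 123.65550231933594), (13.495466232299805, 35.26409912109375), 16.94097900390625)
[0.44634204 0.12428629 0.24059038] [ 1.69683299e+00  1.73511443e+01  1.04451865e+02  3.52002387e-03
  5.78612869e+01 -1.58611505e+01]
```

Emit:
send_rows:
  plan:
    - [0,0,0,0,0.105]
    - [0,0,0,0,0.105]
    - [0,0,0,0,0.105]
    - [0,0,0,0,0.105]
    - [0,0,0,0,0.105]
    - [0,-0.03,0.0132,0,0]
    - [0,-0.03,0.0132,0,0]
    - [0,-0.03,0.0132,0,0]
    - [0,-0.03,0.0132,0,0]
    - [0,-0.03,0.0132,0,0]
    - [0,-0.03,0.0132,0,0]
    - [0,-0.03,0.0132,0,0]
    - [0,-0.03,0.0132,0,0]
    - [0,-0.028,0.0132,0,0]
    - [0,0,0,0,0]
    - [0,0,0,0,0]

```text
time_s: 8.2
position: [0.502, -0.1644, 0.2366]
tcp_rot: [[0.22, 0.975, -0.003], [0.975, -0.22, 0.002], [0.001, -0.003, -1.0]]
force: [0.1, 0.6, -0.4]
opening: 1.001
grasp_force: 0.0
```

Run:
```python
from h import *
c=calibration('wrist');p,d=capture('wrist');P=wcloud(d,c);Z=P[...,2]
near=np.hypot(P[...,0]-.505,P[...,1]+.164)<.08
for nm,a,b in [('plate',.013,.023),('rib',.047,.058)]:
    m=near&(Z>a)&(Z<b)&(p.max(2)>70)
    m=cv2.morphologyEx(m.astype(np.uint8),cv2.MORPH_OPEN,np.ones((3,3)))>0
    q=P[m];print(nm,m.sum(),q.mean(0),cv2.minAreaRect((q[:,:2]*1000).astype(np.float32)))
cv2.imwrite('pics/w2.png',cv2.resize(p[90:300,200:460],None,fx=2.8,fy=2.8,interpolation=cv2.INTER_CUBIC))
s=read_state();print(s['position'],s['tcp_rot'].round(3),s['joint_positions'])
```

```text
plate 5201 [ 0.50782298 -0.16057627  0.01780256] ((507.3736267089844, -163.60867309570312), (109.74568176269531, 64.45459747314453), 77.39973449707031)
rib 1176 [ 0.50790508 -0.16316411  0.05144825] ((507.91607666015625, -163.89443969726562), (51.30887985229492, 19.84223175048828), 77.36176300048828)
[ 0.50151703 -0.16292782  0.23668744] [[ 0.219  0.976 -0.004]
 [ 0.976 -0.219  0.003]
 [ 0.002 -0.004 -1.   ]] [-3.01648534e+01  2.28047440e+01  9.58762698e+01  3.18469169e-02
  6.15767919e+01 -1.75538866e+01]
```

View pics/w2.png

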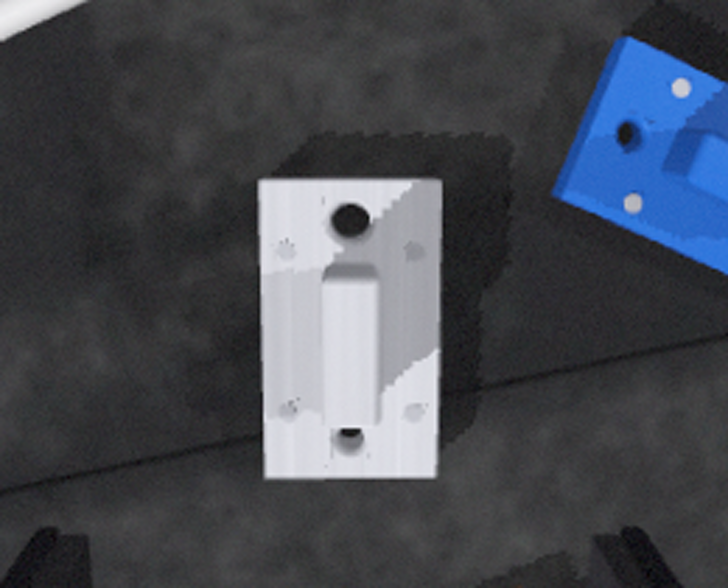

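Image up is world +y: the wide hole is at (350,220), so at the +y end, and the narrow one at (348,438). Upper half centre is (0.5076,-0.164), yaw -12.6°, so no half turn is needed.

Emit:
send_rows:
  plan:
    - [110,0,0.006,0.025,0]
    - [110,0,0,0.025,0]
    - [110,0,0,0.025,0]
    - [110,0,0,0.025,0]
    - [110,0,0,0.025,0]
    - [110,0,0,0.025,0]
    - [110,0,0,0.025,0]
    - [110,0,0,0.015,0]
    - [110,0,0,0.01,0]
    - [110,0,0,0,0]
    - [110,0,0,0,0]

```text
time_s: 9.17
position: [0.5081, -0.1635, 0.0383]
tcp_rot: [[0.216, 0.976, -0.001], [0.976, -0.216, 0.001], [0.001, -0.002, -1.0]]
force: [1.1, 0.7, 0.4]
opening: 0.575
grasp_force: 0.0
```

Emit:
send_rows:
  plan:
    - [255,0,0,0.002,0]
    - [255,0,0,0,0]
    - [255,0,0,0,0]
    - [255,0,0,0,0]
    - [255,0,0,0,0]
    - [255,0,0,0,0]
    - [255,0,0,0,0]
    - [255,0,0,0,0]
    - [255,0,0,0,0]
    - [255,0,0,0,0]

```text
time_s: 10.0
position: [0.5079, -0.1645, 0.037]
tcp_rot: [[0.217, 0.976, -0.001], [0.976, -0.217, 0.0], [0.0, -0.001, -1.0]]
force: [-2.8, 0.4, 5.5]
opening: 0.229
grasp_force: 30.0
```

Emit:
send_rows:
  plan:
    - [255,0,0,-0.01,0]
    - [255,0,0,-0.025,0]
    - [255,0,0,-0.025,0]
    - [255,0,0,-0.025,0]
    - [255,0,0,-0.025,0]
    - [255,0,0,-0.02,-0.06]
    - [255,0,0,-0.01,-0.06]
    - [255,0,0,0,-0.06]
    - [255,0,0,0,-0.056]
    - [255,0.03,0.001,0,0]
    - [255,0.036,0.001,0,0]
    - [255,0.036,0.001,0,0]
    - [255,0.036,0.001,0,0]
    - [255,0.036,0.001,0,0]
    - [255,0.036,0.001,0,0]
    - [255,0.036,0,0,0]
    - [255,0.03,0,0,0]
    - [255,0.012,0,0,0]
    - [255,0,0,0,0]
    - [255,0,0,0,0]

```text
time_s: 11.67
position: [0.5097, 0.1235, 0.1767]
tcp_rot: [[-0.019, 1.0, 0.001], [1.0, 0.019, -0.001], [-0.001, 0.001, -1.0]]
force: [-0.1, -0.2, -1.2]
opening: 0.227
grasp_force: 30.0
```

Run:
```python
from h import *
import pickle
for i in range(3):
    s=read_state();c=calibration('wrist');p,d=capture('wrist')
    P=wcloud(d,c);Z=P[...,2]
    print(s['position'].round(4),s['tcp_rot'].round(3)[:,1],s['force'],s['opening'])
    t=s['position'];near=np.hypot(P[...,0]-t[0],P[...,1]-t[1])<.09
    dz=Z-t[2]
    for nm,a,b in [('plate',-.028,-.01),('rib',.008,.025)]:
        m=near&(dz>a)&(dz<b)&(p.max(2)>70)
        m=cv2.morphologyEx(m.astype(np.uint8),cv2.MORPH_OPEN,np.ones((3,3)))>0
        q=P[m]
        if len(q)>9: r=cv2.minAreaRect((q[:,:2]*1000).astype(np.float32));print(nm,m.sum(),q[:,2].mean().round(4),np.round(r[0],1),np.round(r[1],1),round(r[2],2))
pickle.dump((c,p,d,s),open('w3.pkl','wb'));cv2.imwrite('pics/w3.png',p)
```

```text
[0.5097 0.1235 0.1767] [1.    0.019 0.001] [-0.10596377 -0.21761501 -1.1903774 ] 0.22679423285110314
plate 12673 0.1575 [511.4 123.1] [ 64.3 111.7] 1.38
rib 3662 0.191 [511.2 123.9] [20.5 52.4] 1.49
[0.5098 0.1227 0.1766] [1.    0.017 0.   ] [ 0.10361746 -0.90348339 -1.86849265] 0.22483952444435362
plate 12677 0.1574 [511.5 122.2] [ 64.4 111.9] 1.18
rib 3656 0.1909 [511.3 123.1] [20.3 52.7] 0.95
[0.5099 0.1223 0.1766] [1.    0.016 0.   ] [ 0.50207471 -0.47321583 -1.79091451] 0.22826472100351575
plate 12652 0.1574 [511.5 121.9] [ 64.5 111.7] 1.17
rib 3664 0.1909 [511.4 122.7] [20.5 52.4] 1.21
```

View pics/w3.png

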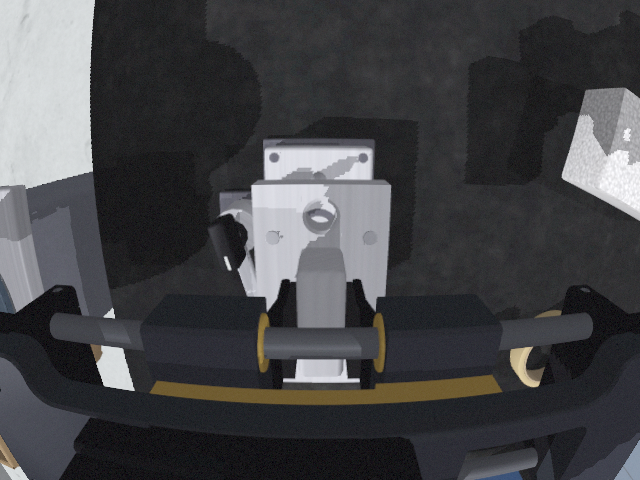

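The knob arm is swung clear (around (240,250)). The plate is level in the jaws over the seat, with the top strip of the seat visible at rows 145-180. Next I measure the offset between the two in this same frame.

Run:
```python
from h import *
import pickle
c,p,d,s=pickle.load(open('w3.pkl','rb'));P=wcloud(d,c);Z=P[...,2]
near=np.hypot(P[...,0]-.51,P[...,1]-.123)<.1
def edges(nm,za,zb,ylo,yhi):
    m=near&(Z>za)&(Z<zb)&(P[...,1]>ylo)&(P[...,1]<yhi)&(p.max(2)>90)
    m=cv2.morphologyEx(m.astype(np.uint8),cv2.MORPH_OPEN,np.ones((3,3)))>0
    L=[];R=[];
    for v in np.unique(np.nonzero(m)[0]):
        u=np.nonzero(m[v])[0]
        if u.max()-u.min()>80: L.append(P[v,u.min()][:2]);R.append(P[v,u.max()][:2])
    L=np.array(L);R=np.array(R);T=[]
    for u in np.unique(np.nonzero(m)[1]):
        T.append(P[np.nonzero(m[:,u])[0].min(),u][:2])
    T=np.array(T);print(nm,m.sum(),'z',np.median(Z[m]).round(4),'mid x',((np.median(L[:,0])+np.median(R[:,0]))/2).round(4),'w',(np.median(R[:,0])-np.median(L[:,0])).round(4),'at y',np.median(L[:,1]).round(4),'top y',np.median(T[:,1]).round(4),'slope deg',np.degrees(np.polyfit(T[8:-8,0],T[8:-8,1],1)[0]).round(2))
edges('seat',.034,.046,.1,.2);edges('plate',.15,.165,.12,.2)
# hole centre: ellipse in rays on plate top
g=p.max(2);print(s['position'])
```

```text
seat 3870 z 0.0398 mid x 0.5089 w 0.0828 at y 0.1731 top y 0.1885 slope deg 20.04
plate 11941 z 0.1574 mid x 0.511 w 0.0634 at y 0.1499 top y 0.1774 slope deg 0.89
[0.50992173 0.1222659  0.17659731]
```

Emit:
send_rows:
  plan:
    - [255,0.0013,-0.0017,0,0]
    - [255,0,0,0.015,0]
    - [255,0,0,0.02,0]
    - [255,0,0,0.02,0]
    - [255,0,0,0.01,0]
    - [255,0,0,0,0]
    - [255,0,0,0,0]
    - [255,0,0,0,0]

```text
time_s: 12.48
position: [0.5088, 0.1244, 0.1123]
tcp_rot: [[-0.016, 1.0, 0.002], [1.0, 0.016, 0.0], [0.0, 0.002, -1.0]]
force: [0.8, 0.2, -2.0]
opening: 0.223
grasp_force: 30.0
```

Run:
```python
from h import *
s=read_state();c=calibration('wrist');p,d=capture('wrist');P=wcloud(d,c);Z=P[...,2]
print(s['position'],s['force'])
near=np.hypot(P[...,0]-.51,P[...,1]-.123)<.1
m=near&(Z>.08)&(Z<.1);print('plate top',np.median(Z[m]))
# dowel seen in wide hole
q=near&(Z>.05)&(Z<.08)&(abs(P[...,1]-.164)<.009)&(abs(P[...,0]-.51)<.009);print('in hole',q.sum(),P[q].mean(0) if q.any() else '',P[q].max(0) if q.any() else '')
sp,_=capture('scene')
a=cv2.resize(p[150:290,240:400],None,fx=2.5,fy=2.5);b=cv2.resize(sp[180:290,165:290],(398,350))
cv2.imwrite('pics/w4.png',np.hstack([a,b]))
```

```text
[0.50876168 0.12437269 0.11227546] [ 0.84308759  0.17727015 -1.99058303]
plate top 0.09305019296586894
in hole 224 [0.50954056 0.16161469 0.06617896] [0.51702567 0.16594807 0.07997001]
```

View pics/w4.png

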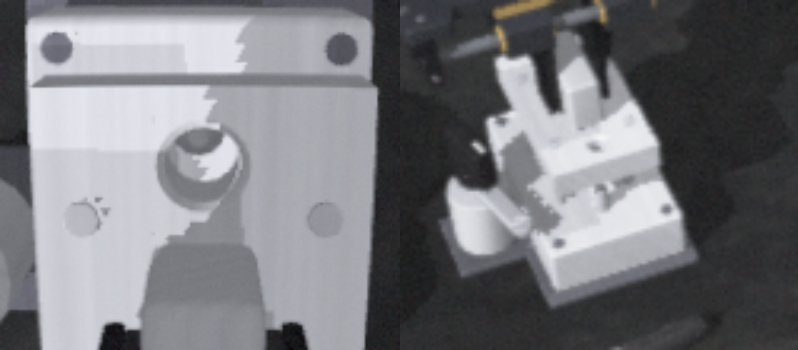

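The thick dowel's tip shows through the wide hole at (205,143), sideways centred on the hole at 203. Descending.

Emit:
send_rows:
  plan:
    - [255,0,0,0.005,0]
    - [255,0,0,0.005,0]
    - [255,0,0,0.004,0]
    - [255,0,0,0.004,0]
    - [255,0,0,0.003,0]
    - [255,0,0,0,0]
    - [255,0,0,0,0]

```text
time_s: 13.17
position: [0.5078, 0.1247, 0.0902]
tcp_rot: [[-0.017, 1.0, -0.001], [1.0, 0.017, -0.0], [-0.0, -0.001, -1.0]]
force: [1.1, 0.4, -1.4]
opening: 0.227
grasp_force: 30.0
```

Emit:
send_rows:
  plan:
    - [255,0,0,0.003,0]
    - [255,0,0,0.003,0]
    - [255,0,0,0.003,0]
    - [255,0,0,0.002,0]
    - [255,0,0,0,0]
    - [255,0,0,0,0]

```text
time_s: 13.67
position: [0.5083, 0.1247, 0.0802]
tcp_rot: [[-0.017, 1.0, 0.001], [1.0, 0.017, 0.0], [-0.0, 0.001, -1.0]]
force: [-0.8, 0.6, 6.8]
opening: 0.226
grasp_force: 30.0
```

Emit:
send_rows:
  plan:
    - [255,0,0,0.002,0]
    - [255,0,0,0.002,0]
    - [255,0,0,0.001,0]
    - [255,0,0,0,0]
    - [255,0,0,0,0]
    - [255,0,0,0,0]

```text
time_s: 14.17
position: [0.5084, 0.1247, 0.0769]
tcp_rot: [[-0.017, 1.0, 0.002], [1.0, 0.017, -0.0], [-0.0, 0.002, -1.0]]
force: [-2.9, -0.0, 17.2]
opening: 0.224
grasp_force: 30.0
```

Run:
```python
from h import *
s=read_state();c=calibration('wrist');p,d=capture('wrist');P=wcloud(d,c);Z=P[...,2]
print(s['position'],s['force'],s['moment'])
near=np.hypot(P[...,0]-.51,P[...,1]-.123)<.1
for a,b in [(.035,.046),(.05,.07)]:
    m=near&(Z>a)&(Z<b)&(P[...,1]>.12);print(m.sum(),np.median(Z[m]))
```

```text
[0.50839793 0.12466111 0.07690356] [-2.93535778e+00 -3.44488238e-03  1.72399656e+01] [-0.06264356  0.69822116  0.05561837]
6312 0.03971986910986035
13427 0.05790575760223943
```

Emit:
send_rows:
  plan:
    - [255,0,0,0.0007,0]
    - [255,0,0,0,0]
    - [255,0,0,0,0]
    - [255,0,0,0,0]
    - [255,0,0,0,0]

```text
time_s: 14.63
position: [0.5084, 0.1247, 0.0769]
tcp_rot: [[-0.017, 1.0, 0.002], [1.0, 0.017, -0.0], [-0.0, 0.002, -1.0]]
force: [-5.2, -0.4, 23.5]
opening: 0.225
grasp_force: 30.0
```

Run:
```python
from h import *
s=read_state();c=calibration('wrist');p,d=capture('wrist');P=wcloud(d,c);Z=P[...,2]
near=np.hypot(P[...,0]-.51,P[...,1]-.123)<.1
m=near&(Z>.05)&(Z<.065)&(P[...,1]<.178)
q=P[m];k=np.polyfit(q[:,1],q[:,2],1)[0],np.polyfit(q[:,0],q[:,2],1)[0]
f=near&(Z>.035)&(Z<.046)&(P[...,1]>.12)
gap=np.median(q[:,2])-np.median(Z[f]);print(s['force'],gap,k)
m2=near&(Z>.083)&(Z<.1)&(np.hypot(P[...,0]-.445,P[...,1]-.124)<.03)
print('knob',cv2.minAreaRect((P[m2][:,:2]*1000).astype(np.float32)))
if abs(gap-.018)<.0012 and s['force'][2]>12: print(hand_in())
```

```text
[-5.17097892 -0.4410302  23.48948683] 0.018197652952567145 (np.float64(-0.0035431939119231473), np.float64(-0.009697020285500057))
knob ((440.42803955078125, 136.99871826171875), (14.544989585876465, 8.996407508850098), 24.31663703918457)
the job is handed in; nothing more can be done
None
```

The mould is closed and handed in at about 15 s of the 54 s allowed: the keeper was turned to about 1.29 rad, the upper half sits on both dowels level to about 0.01 rad with a gap of about 0.2 mm, and the gripper is still pressing it shut with about 23 N; no verdict was returned.

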